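Lock the stamp away and bring the sprung cover down

TASK

Stand the wooden rubber stamp upright inside the grey security box, then bring the box's heavy sprung cover down by pushing on it with the fingertips until its catch snaps in, and keep pressing on it there with 10 to 20 N for at least half a second so that the seal seats and it stays fully shut. Bring the last part down slowly so that it does not slam, never push on the cover with more than 25 N, and leave the tin, stapler and hole punch where they are.

Things in the scene. Friction and masses are not known exactly. Their poses are not given: they have to be found in the camera images.
- case: grey steel security box, fixed to the desk, 180 (x) x 200 (y) x 100 mm high, origin under its centre; z up, its -x side is the front (round lock, towards the robot), the cover hinges on the far (+x) top edge. Walls 8 mm, inside 164 x 184 mm, rim 100 mm up. A dark catch housing takes 10 mm of the inside behind the middle of the front wall
- case_floor (a point): centre of the box's inner floor (grey liner), 15.5 mm above the box's underside; axes as the box
- cover_hinge (a point): middle of the hinge axis, 96 mm behind (+x) the box's centre and 100 mm above its underside; turns with the cover: y along the hinge, -x towards the free edge, z out of the outer face; shut, the axes equal the box's. The cover is a slab 204 mm wide, free edge 188 mm from the hinge, outer face 16 mm above the axis, inner face level with it; a steel tongue sticks 17 mm out of the inner face at 162 mm
- push_pad (a point): middle of the black rubber push pad, 40 x 80 x 2 mm, on the cover's outer face near the free edge; 152 mm from the hinge axis and 18 mm off it along the normal. Push within 15 mm of it
- cover (a joint): cover angle, rad: 0 = shut on its rigid stop, 1.25 = wide open (the start; leans a little to the robot). A spring hinge lifts the cover open again unless the catch holds it: 2 to 6 N at the pad move it down. From about 10 mm before shut the catch adds up to about 11 N, yields, pulls the cover home over the last 2 to 3 mm, and holds it. The cover's mass, so its push, varies
- stamp_mid (a point): centre, half-way up (33.5 mm above its foot), of the rubber stamp: wooden foot 22 (x) x 45 (y) x 19 mm, on it a dark red round handle up to 27 mm thick, 67 mm high over all; z up. Grip the handle 10 to 20 mm above this point
- tin: round green-lidded tin, 65 mm across, 26 mm high, origin under its centre; bystander
- stapler: red stapler 36 x 140 x 54 mm, long along its y, origin under its centre; bystander
- punch: black hole punch with a grey lever, 112 x 120 x 68 mm, origin under its centre; bystander

How it is judged (in metres and radians):
On the way, in this order (a step that is already met when the one before it is completed fails the run):
1. the stamp stands inside the box, let go, the cover still open (height (world z) of stamp_mid below 0.056 m and x of stamp_mid in the frame of case_floor between -0.08 and 0.08 m and y of stamp_mid in the frame of case_floor between -0.09 and 0.09 m and angle between stamp_mid's own z axis and vertical below 0.2 rad and contact force between the fingers and stamp below 0.1 N and value of joint cover above 0.8 rad), for 0.2 s.
2. the cover is shut and pressed home by the fingers with 10 to 20 N (value of joint cover below 0.012 rad and contact force between the fingers and cover between 10 and 20 N), for 0.5 s.
At the end, for the whole second after the job is handed in: the cover stays shut by its catch (angle under 0.012 rad, about 2 mm at the front edge) and the stamp stands upright (within 0.2 rad) on the floor inside the box (value of joint cover between -0.02 and 0.012 rad and height (world z) of stamp_mid below 0.056 m and x of stamp_mid in the frame of case_floor between -0.08 and 0.08 m and y of stamp_mid in the frame of case_floor between -0.09 and 0.09 m and angle between stamp_mid's own z axis and vertical below 0.2 rad); the robot touches nothing.
It fails at once if the cover slams: it closes faster than 0.8 rad/s (about 15 cm/s at its front edge) within the last 0.25 rad (value of joint cover below 0.25 rad and velocity of joint cover below -0.8 rad/s).
It fails at once if the robot pushes on the cover with more than 25 N (contact force between any of the fingers, the arm and cover above 25 N).
It fails at once if the tin, stapler or hole punch is moved by more than 20 mm (distance of any of tin, stapler, punch from where it was at the start of the episode above 0.02 m).
It also fails if it takes over 72 s, if anything falls off the work surface, if the arm or the gripper's body presses on something with over 40 N, if the wrist force passes 120 N, or if a joint passes its speed limit or range.

ROBOT

A 7-joint arm with a two-finger parallel gripper is mounted at the origin on the work surface; the furniture and walls round the work are solid. World frame = base frame: x ahead of the robot, y to its left, z up, the work surface at z = 0. Lengths are in mm, angles in rad, forces in N, time in s.
With the tool pointing down it reaches from about 400 to 875 mm from the base axis. Payload 4.4 kg.
Tool frame: the origin (TCP) lies midway between the tips of the shut fingers; the grasp point (between the pads) lies 19 mm behind it; z points along the fingers, y is the line along which they close (so a half turn about z gives the same grasp; the last joint's range is limited). The gripper opens to 85 mm and grips with 20 to 120 N. Pads are 22 mm wide; open, the fingers measure 114 mm over their backs; the gripper's body (76 mm by 85 mm) begins 54 mm behind the grasp point. The pads swing forward as they close: fully open they stand 13 mm farther back than shut.
Start: joints at [1.194, 0.628, 0.038, 1.517, -0.027, 0.996, -0.02], TCP at [198.811, -618.863, 231.313] pointing down, gripper open.
Joint ranges: [-3.06, 3.06], [-0.37, 2.12], [-1.25, 1.32], [0.18, 2.47], [-1.1, 4.24], [0.23, 1.98], [-2.94, 2.94]. Speed limits (rad/s): [2.57, 2.57, 3.14, 3.14, 3.14, 3.14, 3.14].

INTERFACE

Orientations are given as [roll, pitch, yaw] about the fixed x, y, z axes, in that order (R = Rz(yaw) Ry(pitch) Rx(roll)).
In Python, from cell import ctrl gives the robot as it stands.
- The arm moves only by the shell command python3 -m handwheel 'ROWS'. ROWS is JSON, a list of rows, each a list of 3 entries, a list of its own where there are three numbers: the turn, a rotation vector about the tool's x, y, z in degrees, then the shift along the tool's x, y, z in m, then the closure, from 0 (fully open) to 1 (shut). A call has 1 to 5 rows; each row shifts and turns the commanded pose from where the row before left it, along the tool's axes as they then stand; what a row does not reach is not made up. A row lasts 1/12 s, in which the tool goes at most 41.7 mm and 7.16 degrees, less where a joint would pass 70% of its speed; a pose out of reach is approached as far as the arm can. A call is refused whole if a number of a shift passes 0.0417 or a number of a turn 7.16, either way. A call with a gripper value outside its range is refused whole. The fingers move at their own pace and stop on an object; the grip force is fixed at half the most. Time passes only in rows, so rows that do not move let the fingers close. It gives the time, the measured TCP pose, the force, the opening and the grip force at its end, in the units of the state.
- ctrl.read_state(): the state, without advancing time (a new reading comes with each control period).
- ctrl.get_image(name): name is "scene" or "top" or "wrist"; returns a dict with "pixels" (384x512x3 uint8, red, green, blue), "fx", "fy", "cx", "cy" (pixels), "pose" (4x4, takes a point from camera to world coordinates); the wrist camera has in their place "T_tool_cam" (4x4, takes a point from camera to tool coordinates, whose origin is the TCP and whose axes are the flange's). Camera axes: x right, y up, looking along -z (the intrinsics and any distortion apply to the point x, -y, -z); pixel columns grow to the right and rows downward; lengths in mm; the calibration is good to about 2 mm. The wrist camera is an equidistant fisheye: a pixel r from the principal point sees the ray r / f radians off the axis. A picture is of the moment at which its call begins: read the wrist's pose just before it. There is no depth.
- ctrl.finish_job(): hands the job in; it is judged then, once.
The state is a dict: "clock": time; "qpos": joint angles; "qd": joint speeds; "tau": joint torques, N m; "eef_pos": TCP position; "tool_rot": TCP orientation; "force": force on the tool from outside, world axes, zero at the start; "torque": the same for the moment, N m; "width": finger opening in mm; "gripper_force": force on a finger pad.
Only numpy, scipy, OpenCV 4.12 (cv2) and the standard library are available. Lean on these libraries where they do the work, as an engineer would, in place of code of your own. Each camera call takes 0.05 s, during which the arm holds its last target. There are 200 camera calls.

## Working session

There is one attempt and no reset: what is moved stays moved. The work goes in short steps, Python scripts to look and compute and a shell command to move; the robot and the scene stay as the last step left them, time stands still between calls to the robot, and variables do not carry over. Pictures are saved under pics/ and viewed, at most 10 in all, crops included, and the job is handed in when it is done.

```bash
mkdir -p pics; ls; python3 - <<'E'
from cell import ctrl
import cv2,numpy as np
s=ctrl.read_state();print(s)
for n in("scene","top"):
    im=ctrl.get_image(n);cv2.imwrite(f"pics/{n}0.png",im["pixels"][:,:,::-1]);print(n,{k:np.round(v,4).tolist() for k,v in im.items() if k!="pixels"})
a=cv2.imread("pics/scene0.png");b=cv2.imread("pics/top0.png")
E
```

```text
pics
{'clock': 0.0, 'qpos': array([ 1.1941913 ,  0.62935285,  0.03845198,  1.51839497, -0.02701997,
        0.99630163, -0.01998281]), 'qd': array([-1.13165677e-03, -4.68086567e-05, -3.18248815e-04, -6.37677883e-04,
       -1.21287887e-04, -4.50197702e-04, -1.92851114e-04]), 'tau': array([ 2.09529176e-04, -5.63409448e+01,  1.22637179e+00, -1.93450445e+01,
        1.09927385e-02,  1.05516566e-02,  1.32336083e-05]), 'eef_pos': array([ 198.6167234 , -618.23690301,  230.37629841]), 'tool_rot': array([-3.13965412e+00,  1.57091759e-05,  3.10802649e-01]), 'force': array([0.84890423, 0.79767919, 0.7060122 ]), 'torque': array([ 0.03536972,  0.00092488, -0.02874865]), 'gripper_force': 0.0, 'width': 85.28667119847321}
scene {'fx': 446.6958, 'fy': 446.6958, 'cx': 250.5669, 'cy': 188.9093, 'pose': [[0.9997, -0.0176, 0.0179, 584.544], [0.0242, 0.8675, -0.4968, -547.884], [-0.0068, 0.4971, 0.8677, 1187.1401], [0.0, 0.0, 0.0, 1.0]]}
top {'fx': 385.9823, 'fy': 385.9823, 'cx': 259.2822, 'cy': 186.6847, 'pose': [[0.0242, 0.9844, -0.1743, 335.1383], [-0.9997, 0.0237, -0.0048, 76.6799], [-0.0006, 0.1744, 0.9847, 1388.1902], [0.0, 0.0, 0.0, 1.0]]}
```

View pics/scene0.png

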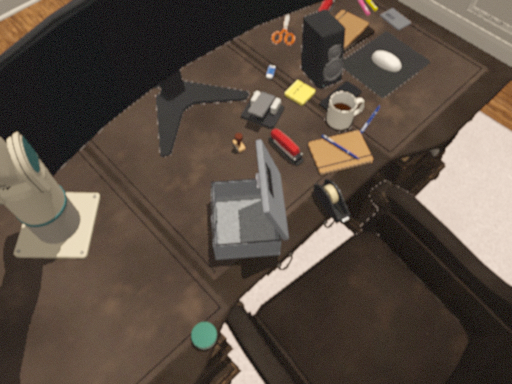

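View pics/top0.png

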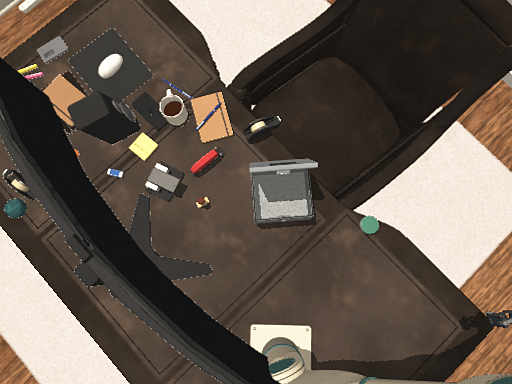

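The scene picture shows the box at (245,220) with its cover open, the stamp at (238,144), punch (263,108), stapler (286,145) and tin (204,335). In the top picture the box is at (282,195), stamp (203,203), stapler (207,160), punch (164,180) and tin (369,225).

```bash
cat > h.py <<'E'
import numpy as np,cv2
from cell import ctrl
from scipy.spatial.transform import Rotation as R
def ray(im,u,v):
    P=np.array(im["pose"]);d=np.array([(u-im["cx"])/im["fx"],-(v-im["cy"])/im["fy"],-1]);return P[:3,3],P[:3,:3]@d
def onz(im,u,v,z):
    o,d=ray(im,u,v);return o+d*(z-o[2])/d[2]
def proj(im,p):
    P=np.array(im["pose"]);c=P[:3,:3].T@(np.array(p)-P[:3,3]);return im["cx"]+im["fx"]*c[0]/-c[2],im["cy"]-im["fy"]*c[1]/-c[2]
def tri(*iuv):
    A=np.zeros((3,3));b=np.zeros(3)
    for im,u,v in iuv:
        o,d=ray(im,u,v);d/=np.linalg.norm(d);M=np.eye(3)-np.outer(d,d);A+=M;b+=M@o
    return np.linalg.solve(A,b)
E
python3 - <<'E'
from h import *
s=ctrl.get_image("scene");t=ctrl.get_image("top")
print("stamp",onz(s,238,144,30),onz(t,203,203,30),tri((s,238,144),(t,203,203)))
print("tin",onz(t,369,225,26),"stapler",onz(t,207,160,40),"punch",onz(t,164,180,40))
f=lambda im,x,y:cv2.resize(im["pixels"][y:y+100,x:x+130],None,fx=6,fy=6,interpolation=cv2.INTER_CUBIC)[:, :780,::-1]
a=f(s,190,120);b=f(t,190,140)
cv2.imwrite("pics/zs.png",cv2.resize(s["pixels"][125:265,195:300],None,fx=4,fy=4,interpolation=cv2.INTER_CUBIC)[:,:,::-1])
cv2.imwrite("pics/zt.png",cv2.resize(t["pixels"][145:235,190:330],None,fx=5,fy=5,interpolation=cv2.INTER_CUBIC)[:,:,::-1])
E
```

```text
stamp [516.84924    277.77850949  30.        ] [511.99057605 281.50500887  30.        ] [514.7672555  283.42430798  21.06212203]
tin [ 448.59783395 -306.2253251    26.        ] stapler [666.56591893 273.36111285  40.        ] punch [589.76926743 422.85319748  40.        ]
```

View pics/zs.png

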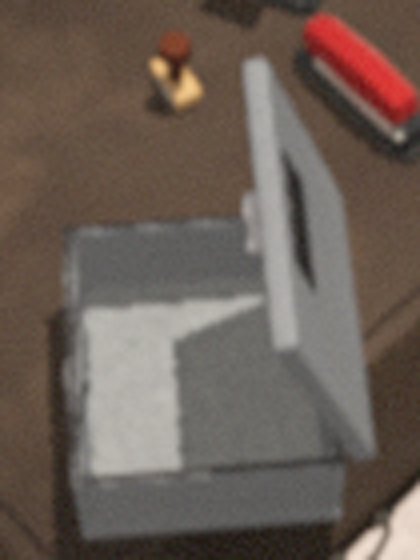

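View pics/zt.png

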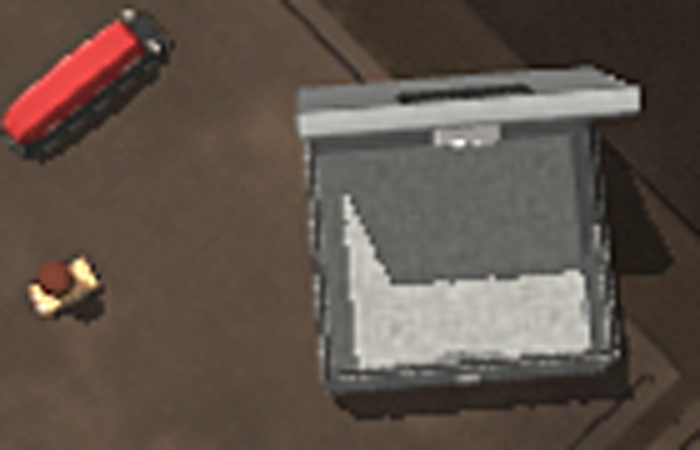

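The zooms show the box rim clearly, with front corners at about (212,182) and (215,247) in scene and (255.4,222) and (313,217.4) in top. The stamp stands upright in open space.

```bash
python3 - <<'E'
from h import *
from scipy.optimize import least_squares
s=ctrl.get_image("scene");t=ctrl.get_image("top")
np.set_printoptions(precision=1,suppress=True)
obs=[(s,(-90,100,100),(212,182)),(s,(-90,-100,100),(215,247)),(s,(90,-100,100),(280,240)),(t,(-90,100,100),(255.4,222)),(t,(-90,-100,100),(313,217.4))]
c,sn=np.cos(1.25),np.sin(1.25)
def cov(r,y,n): return (96-r*c+n*sn, y, 100+r*sn+n*c)
obs+=[(t,cov(188,102,0),(249.6,172)),(t,cov(188,-102,0),(318,167)),(t,cov(188,-102,16),(318,162.4)),(s,cov(188,102,0),(256.5,141)),(s,cov(188,-102,0),(263.5,212))]
def f(p,full=True):
    r=[]
    for im,q,uv in obs:
        ca,sa=np.cos(p[2]),np.sin(p[2]);w=(p[0]+ca*q[0]-sa*q[1],p[1]+sa*q[0]+ca*q[1],q[2])
        r+=list(np.subtract(proj(im,w),uv))
    return r
o=least_squares(f,[550,80,0],loss="soft_l1");print(o.x[:2],o.x[2]);print(np.array(o.fun).shape,np.reshape(f(o.x),(-1,2)))
for u,v in((150,250),(145,195),(212,268)):print("stand",onz(t,u,v,5))
E
```

```text
[548.3   7.5] 0.10360686799488203
(20,) [[-1.3 -0.9]
 [-1.6 -0.3]
 [ 1.9  1.4]
 [-1.3 -1.6]
 [ 0.7 -1.7]
 [-0.4  0.1]
 [ 0.3 -0.2]
 [-0.  -1.1]
 [-1.2 -0.7]
 [-0.6  1. ]]
stand [343.3 464.4   5. ]
stand [539.4 497.    5. ]
stand [286.3 242.3   5. ]
```

```bash
python3 -m handwheel '[[[0,0,4],[0,0,-0.02],0],[[0,0,4],[0,0,-0.02],0],[[0,0,4],[0.02,-0.02,-0.02],0],[[0,0,0],[0.024,-0.028,0],0],[[0,0,0],[0.024,-0.028,0],0]]'
python3 -m handwheel '[[[0,0,0],[0.024,-0.028,0],0],[[0,0,0],[0.024,-0.028,0],0],[[0,0,0],[0.024,-0.028,0],0],[[0,0,0],[0.024,-0.028,0],0],[[0,0,0],[0.024,-0.028,0],0]]'
```

```text
clock: 0.72
eef_pos: [257.3, -535.5, 292.6]
tool_rot: [3.139, -0.001, 0.099]
force: [1.4, 1.3, -0.9]
width: 85.3
gripper_force: 0.0
clock: 1.13
eef_pos: [363.1, -382.1, 291.5]
tool_rot: [3.141, -0.0, 0.101]
force: [0.9, 0.5, 0.0]
width: 85.2
gripper_force: 0.0
```

```bash
python3 -m handwheel '[[[0,0,0],[0.024,-0.028,0],0],[[0,0,0],[0.024,-0.028,0],0],[[0,0,0],[0.024,-0.028,0],0],[[0,0,0],[0.01,-0.035,0],0],[[0,0,0],[0,-0.035,0],0]]'
```

```text
clock: 1.55
eef_pos: [431.0, -220.0, 291.3]
tool_rot: [3.141, -0.002, 0.104]
force: [0.9, 0.1, -0.2]
width: 85.7
gripper_force: 0.0
```

```bash
python3 -m handwheel '[[[0,0,0],[0.006,-0.035,0],0],[[0,0,0],[0.006,-0.035,0],0],[[0,0,0],[0.006,-0.035,0],0],[[0,0,0],[0.006,-0.035,0],0],[[0,0,0],[0.006,-0.035,0],0]]'
python3 -m handwheel '[[[0,0,0],[0.006,-0.035,0],0],[[0,0,0],[0.006,-0.035,0],0],[[0,0,0],[0.006,-0.035,0],0],[[0,0,0],[0.006,-0.035,0],0],[[0,0,0],[0.015,-0.03,0.0],0]]'
python3 -m handwheel '[[[0,0,0],[0.016,-0.03,0.01],0],[[0,0,0],[0.016,-0.03,0.01],0],[[0,0,0],[0.012,-0.025,0.01],0],[[0,0,0],[0,0,0.0],0],[[0,0,0],[0,0,0],0]]'
python3 - <<'E'
from h import *
s=ctrl.read_state();w=ctrl.get_image("wrist")
print(s["eef_pos"],s["tool_rot"],{k:np.round(v,3).tolist() for k,v in w.items() if k!="pixels"})
cv2.imwrite("pics/w1.png",w["pixels"][:,:,::-1])
E
```

```text
clock: 1.97
eef_pos: [440.4, -43.5, 291.6]
tool_rot: [3.141, -0.001, 0.101]
force: [0.2, 0.6, -0.6]
width: 85.3
gripper_force: 0.0
clock: 2.38
eef_pos: [460.5, 130.3, 291.6]
tool_rot: [-3.141, 0.001, 0.103]
force: [1.2, -0.9, -0.7]
width: 85.3
gripper_force: 0.0
clock: 2.8
eef_pos: [496.8, 218.4, 260.4]
tool_rot: [3.141, 0.002, 0.104]
force: [-0.5, -0.1, -0.4]
width: 85.5
gripper_force: 0.0
[496.79364425 218.4067211  260.38808965] [3.14147830e+00 1.75081985e-03 1.04420691e-01] {'fx': 297.319, 'fy': 297.319, 'cx': 251.815, 'cy': 193.571, 'T_tool_cam': [[0.001, 0.963, 0.271, 68.111], [1.0, -0.001, 0.0, -0.052], [0.0, 0.271, -0.963, -142.353], [0.0, 0.0, 0.0, 1.0]]}
```

View pics/w1.png

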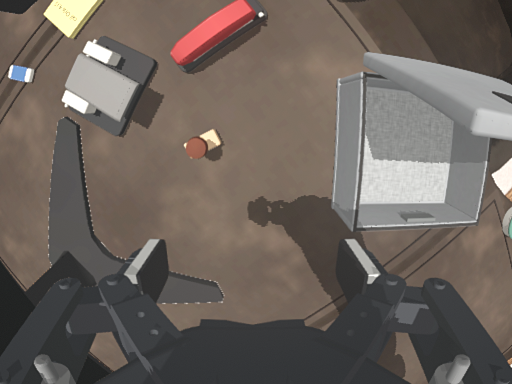

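The wrist view shows the stamp's handle top at (195,148), its foot to the upper right at (212,138), and the box rim's front corners at (356,228) and (478,222).

```bash
cat >> h.py <<'E'
def wray(w,s,u,v):
    x,y=(u-w["cx"])/w["fx"],(v-w["cy"])/w["fy"];a=np.hypot(x,y)
    d=np.array([np.sin(a)*x/a,-np.sin(a)*y/a,-np.cos(a)]);T=np.array(w["T_tool_cam"])
    Q=R.from_euler("xyz",s["tool_rot"]).as_matrix()
    return Q@T[:3,3]+s["eef_pos"],Q@T[:3,:3]@d
def wz(w,s,u,v,z):
    o,d=wray(w,s,u,v);return o+d*(z-o[2])/d[2]
E
python3 - <<'E'
from h import *
s=ctrl.read_state();w=ctrl.get_image("wrist");np.set_printoptions(precision=1,suppress=True)
print("pose",s["eef_pos"])
print("handle",wz(w,s,195,148,65),"foot corner",wz(w,s,222,142,19),wz(w,s,214,130,19))
print("box",wz(w,s,356,228,100),wz(w,s,478,222,100))
a=s["tool_rot"][2];p=wz(w,s,195,148,65)-s["eef_pos"]
print("tool",np.cos(a)*p[0]+np.sin(a)*p[1],np.sin(a)*p[0]-np.cos(a)*p[1])
E
```

```text
pose [497.  216.7 260.9]
handle [517.5 284.7  65. ] foot corner [522. 258.  19.] [536.7 269.8  19. ]
box [450.9  91.4 100. ] [471.  -99.6 100. ]
tool 27.335843406861795 -65.52670809151051
```

```bash
python3 -m handwheel '[[[0,0,0],[0.0137,-0.0328,0],0],[[0,0,0],[0.0137,-0.0328,0],0],[[0,0,0],[0,0,0.038],0],[[0,0,0],[0,0,0.038],0],[[0,0,0],[0,0,0.038],0]]'
python3 -m handwheel '[[[0,0,0],[0,0,0.026],0],[[0,0,0],[0,0,0.0],0],[[0,0,0],[0,0,0],0]]'
python3 - <<'E'
from h import *
s=ctrl.read_state();w=ctrl.get_image("wrist");print(s["eef_pos"],s["tool_rot"])
cv2.imwrite("pics/w2.png",w["pixels"][:,:,::-1])
E
```

```text
clock: 3.32
eef_pos: [519.0, 284.1, 147.5]
tool_rot: [-3.141, -0.003, 0.1]
force: [0.8, -0.8, -0.6]
width: 85.4
gripper_force: 0.0
clock: 3.57
eef_pos: [517.9, 283.3, 121.2]
tool_rot: [3.14, 0.002, 0.1]
force: [0.0, -0.3, 1.2]
width: 85.2
gripper_force: 0.0
[517.85862059 283.32533904 121.24915957] [3.14010098e+00 1.57600052e-03 9.96181946e-02]
```

View pics/w2.png

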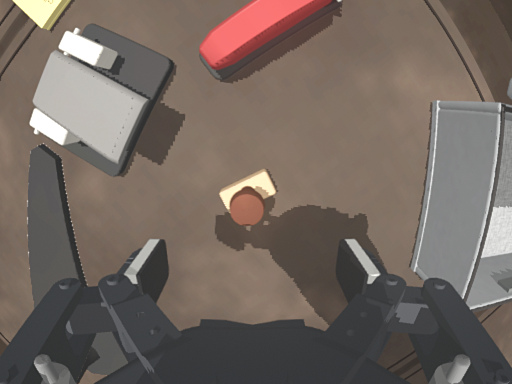

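The handle top is now at (247,208), centred between the fingers at x≈252; nothing is in the way.

```bash
python3 - <<'E'
from h import *
s=ctrl.read_state();w=ctrl.get_image("wrist");print(s["eef_pos"],wz(w,s,247,208,65))
E
python3 -m handwheel '[[[0,0,0],[0,0,0.035],0],[[0,0,0],[0,0,0.035],0],[[0,0,0],[0,0,0.023],0],[[0,0,0],[0,0,0],0],[[0,0,0],[0,0,0],0]]'
```

```text
[519.06042119 284.40044506 122.82497721] [519.93833466 287.9852131   65.        ]
clock: 4.08
eef_pos: [518.9, 285.2, 29.7]
tool_rot: [-3.141, -0.001, 0.101]
force: [0.3, -0.8, 0.6]
width: 85.5
gripper_force: 0.0
```

```bash
python3 -m handwheel '[[[0,0,0],[0,-0.002,0.002],0.3],[[0,0,0],[0,0,0],0.5],[[0,0,0],[0,0,0],0.7],[[0,0,0],[0,0,0],0.9],[[0,0,0],[0,0,0],1]]'
python3 -m handwheel '[[[0,0,0],[0,0,0],1],[[0,0,0],[0,0,0],1],[[0,0,0],[0,0,0],1],[[0,0,0],[0,0,0],1],[[0,0,0],[0,0,0],1]]'
```

```text
clock: 4.5
eef_pos: [518.4, 287.3, 27.4]
tool_rot: [-3.141, -0.002, 0.101]
force: [-2.5, -2.1, 32.5]
width: 26.2
gripper_force: 57.9
clock: 4.92
eef_pos: [518.4, 287.3, 27.5]
tool_rot: [-3.141, -0.002, 0.101]
force: [-1.2, -0.2, 5.2]
width: 25.7
gripper_force: 58.6
```

```bash
python3 -m handwheel '[[[0,0,0],[0,0,-0.02],1],[[0,0,0],[0,0,-0.038],1],[[0,0,0],[0,0,-0.04],1],[[0,0,0],[-0.01,0.02,-0.04],1],[[0,0,0],[-0.01,0.03,-0.037],1]]'
python3 -m handwheel '[[[0,0,-7.1],[-0.01,0.03,0],1],[[0,0,-7.1],[0,0,0],1],[[0,0,-7.1],[0,0,0],1],[[0,0,-7.1],[0,0,0],1],[[0,0,-7.1],[0,0,0],1]]'
python3 -m handwheel '[[[0,0,-7.1],[0,0,0],1],[[0,0,-7.1],[0,0,0],1],[[0,0,-7.1],[0,0,0],1],[[0,0,-7.1],[0,0,0],1],[[0,0,-7.1],[0,0,0],1]]'
python3 -m handwheel '[[[0,0,-7.1],[0,0,0],1],[[0,0,-7.1],[0,0,0],1],[[0,0,-7.1],[0,0,0],1],[[0,0,-7.1],[0,0,0],1],[[0,0,-7.1],[0,0,0],1]]'
python3 -c "
from h import *
print(ctrl.read_state()['qpos'])"
```

```text
clock: 5.33
eef_pos: [504.5, 244.3, 195.0]
tool_rot: [-3.139, -0.003, 0.106]
force: [-0.5, 0.0, 0.2]
width: 25.8
gripper_force: 59.0
clock: 5.75
eef_pos: [497.7, 210.3, 192.9]
tool_rot: [3.141, -0.0, 0.727]
force: [0.2, -0.1, -0.5]
width: 25.4
gripper_force: 58.9
clock: 6.17
eef_pos: [497.7, 210.4, 192.6]
tool_rot: [3.141, 0.0, 1.346]
force: [-0.7, -0.5, -1.4]
width: 25.5
gripper_force: 58.8
clock: 6.58
eef_pos: [497.7, 210.3, 192.6]
tool_rot: [3.142, 0.001, 1.966]
force: [0.4, 0.4, -0.4]
width: 25.7
gripper_force: 58.8
[-0.01227251  0.59835367 -0.67336973  1.85490066  0.48378726  0.85780617
 -0.53101862]
```

```bash
python3 -m handwheel '[[[0,0,-7.1],[0,0,0],1],[[0,0,-7.1],[0,0,0],1],[[0,0,-7.1],[0,0,0],1],[[0,0,-7.1],[0,0,0],1],[[0,0,-7.1],[0,0,0],1]]'
python3 -m handwheel '[[[0,0,-7.1],[0,0,0],1],[[0,0,-7.1],[0,0,0],1],[[0,0,-7.1],[0,0,0],1],[[0,0,-7.1],[0,0,0],1],[[0,0,-7.1],[0,0,0],1]]'
python3 -m handwheel '[[[0,0,-2.3],[0,0,0],1],[[0,0,0],[0,0,0],1]]'
python3 -c "
from h import *
s=ctrl.read_state();print(s['qpos'],s['eef_pos'])
Q=R.from_euler('xyz',s['tool_rot']).as_matrix();print(Q.T@(np.array([506,28.3,193])-s['eef_pos']))"
```

```text
clock: 7.0
eef_pos: [497.7, 210.3, 192.5]
tool_rot: [-3.141, 0.001, 2.585]
force: [0.0, -0.2, -1.1]
width: 25.7
gripper_force: 58.8
clock: 7.42
eef_pos: [497.8, 210.2, 192.5]
tool_rot: [-3.141, 0.0, -3.078]
force: [-0.5, 0.6, -0.6]
width: 25.9
gripper_force: 58.8
clock: 7.58
eef_pos: [497.7, 210.2, 192.2]
tool_rot: [-3.141, -0.0, -3.043]
force: [-0.8, 0.9, -0.8]
width: 25.8
gripper_force: 58.9
[ 0.17077738  0.71628725 -1.01472443  1.85016205  0.72469852  0.99950778
  0.51131675] [497.70096494 210.17571117 192.18820799]
[   9.57738779 -181.81312846   -0.75317053]
```

```bash
python3 -m handwheel '[[[0,0,0],[0.002,-0.036,0],1],[[0,0,0],[0.002,-0.036,0],1],[[0,0,0],[0.002,-0.036,0],1],[[0,0,0],[0.002,-0.036,0],1],[[0,0,0],[0.002,-0.036,0],1]]'
python3 -m handwheel '[[[0,0,0],[0,0,0],1],[[0,0,0],[0,0,0],1]]'
python3 - <<'E'
from h import *
s=ctrl.read_state();w=ctrl.get_image("wrist");t=ctrl.get_image("scene");print(s["qpos"],s["eef_pos"],s["tool_rot"])
cv2.imwrite("pics/w3.png",np.hstack([cv2.resize(w["pixels"],(400,300)),cv2.resize(t["pixels"][80:290,120:400],(400,300))])[:,:,::-1])
E
```

```text
clock: 8.0
eef_pos: [505.2, 28.7, 192.5]
tool_rot: [-3.141, 0.0, -3.045]
force: [0.7, -0.3, -0.2]
width: 25.7
gripper_force: 59.1
clock: 8.17
eef_pos: [505.4, 27.5, 192.1]
tool_rot: [-3.14, -0.001, -3.051]
force: [0.1, 0.7, -0.2]
width: 25.7
gripper_force: 59.2
[ 0.55669842  0.68723099 -1.05629649  1.93844464  0.73705241  0.96687882
  0.80193711] [505.35597158  27.46721699 192.05056499] [-3.14015747e+00 -7.92383931e-04 -3.05105121e+00]
```

View pics/w3.png

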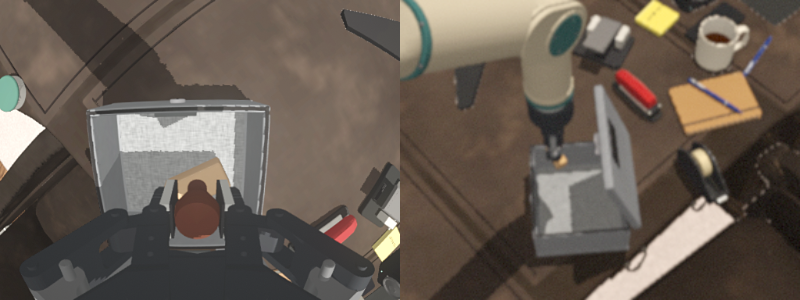

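The stamp hangs upright over the box interior (front rim at (90–265,105) in the wrist half), with the cover clear behind the gripper in the scene half.

```bash
python3 -m handwheel '[[[0,0,0],[0,0,0.03],1],[[0,0,0],[0,0,0.03],1],[[0,0,0],[0,0,0.03],1],[[0,0,0],[0,0,0.03],1],[[0,0,0],[0,0,0.01],1]]'
python3 -m handwheel '[[[0,0,0],[0,0,0.006],1],[[0,0,0],[0,0,0.005],1],[[0,0,0],[0,0,0.003],1],[[0,0,0],[0,0,0],1]]'
```

```text
clock: 8.68
eef_pos: [503.3, 31.9, 59.4]
tool_rot: [3.141, -0.005, -3.041]
force: [-0.7, -0.2, -1.1]
width: 25.4
gripper_force: 59.2
clock: 9.02
eef_pos: [506.0, 31.1, 49.1]
tool_rot: [3.142, 0.002, -3.044]
force: [-0.2, 0.4, -0.5]
width: 26.0
gripper_force: 59.2
```

```bash
python3 -m handwheel '[[[0,0,0],[0,0,0.002],1],[[0,0,0],[0,0,0.001],1],[[0,0,0],[0,0,0],1]]'
python3 -m handwheel '[[[0,0,0],[0,0,0.001],1],[[0,0,0],[0,0,0.001],1],[[0,0,0],[0,0,0],1]]'
```

```text
clock: 9.27
eef_pos: [505.7, 30.4, 45.8]
tool_rot: [-3.141, 0.001, -3.044]
force: [-0.4, 0.4, 0.1]
width: 25.6
gripper_force: 59.2
clock: 9.52
eef_pos: [505.3, 30.5, 43.3]
tool_rot: [-3.142, -0.0, -3.044]
force: [-0.8, -0.9, -0.2]
width: 25.5
gripper_force: 59.2
```

```bash
python3 -m handwheel '[[[0,0,0],[0,0,0.001],1],[[0,0,0],[0,0,0],1]]'
python3 -m handwheel '[[[0,0,0],[0,0,0.001],1],[[0,0,0],[0,0,0],1]]'
```

```text
clock: 9.68
eef_pos: [505.5, 30.6, 42.9]
tool_rot: [-3.141, 0.0, -3.044]
force: [-1.3, 0.3, 6.5]
width: 25.8
gripper_force: 60.1
clock: 9.85
eef_pos: [505.5, 30.6, 42.9]
tool_rot: [-3.14, 0.001, -3.043]
force: [-4.0, -1.1, 16.6]
width: 25.7
gripper_force: 61.0
```

```bash
python3 -m handwheel '[[[0,0,0],[0,0,-0.0013],1],[[0,0,0],[0,0,0],0.6],[[0,0,0],[0,0,0],0.5],[[0,0,0],[0,0,0],0.4],[[0,0,0],[0,0,0],0.4]]'
python3 -m handwheel '[[[0,0,0],[0,0,0],0.4],[[0,0,0],[0,0,0],0.4],[[0,0,0],[0,0,0],0.4],[[0,0,0],[0,0,0],0.4]]'
```

```text
clock: 10.27
eef_pos: [505.3, 30.6, 42.5]
tool_rot: [3.142, -0.0, -3.044]
force: [-1.0, 1.0, 0.4]
width: 51.5
gripper_force: 0.0
clock: 10.6
eef_pos: [505.3, 30.6, 42.6]
tool_rot: [3.142, -0.0, -3.044]
force: [-0.8, -1.6, 0.2]
width: 51.3
gripper_force: 0.0
```

```bash
python3 -m handwheel '[[[0,0,0],[0,0,-0.02],0.4],[[0,0,0],[0,0,-0.035],0.4],[[0,0,0],[0,0,-0.04],0.4],[[0,0,0],[0,0,-0.04],0.4],[[0,0,0],[0,0,-0.04],0.4]]'
python3 -m handwheel '[[[0,0,0],[0,0,-0.041],0.4],[[0,0,0],[0,0,-0.041],0.8],[[0,0,0],[0,0,-0.041],1],[[0,0,0],[0,0,-0.01],1],[[0,0,0],[0,0,0],1]]'
python3 - <<'E'
from h import *
s=ctrl.read_state();w=ctrl.get_image("wrist");t=ctrl.get_image("scene");print(s["qpos"],s["eef_pos"],s["tool_rot"])
cv2.imwrite("pics/w4.png",np.hstack([cv2.resize(w["pixels"],(400,300)),cv2.resize(t["pixels"][80:290,120:400],(400,300))])[:,:,::-1])
E
```

```text
clock: 11.02
eef_pos: [504.7, 30.8, 219.3]
tool_rot: [3.141, -0.001, -3.043]
force: [0.8, -1.2, 0.1]
width: 51.1
gripper_force: 0.0
clock: 11.43
eef_pos: [506.9, 31.6, 354.0]
tool_rot: [-3.141, 0.007, -3.044]
force: [-0.0, 0.6, 0.7]
width: 3.0
gripper_force: 0.0
[ 0.65509482  0.49901425 -1.18264138  1.71301406  0.48782315  1.25675858
  1.0288147 ] [506.90160128  31.55534036 353.98599719] [-3.14089558  0.00673117 -3.04420757]
```

View pics/w4.png

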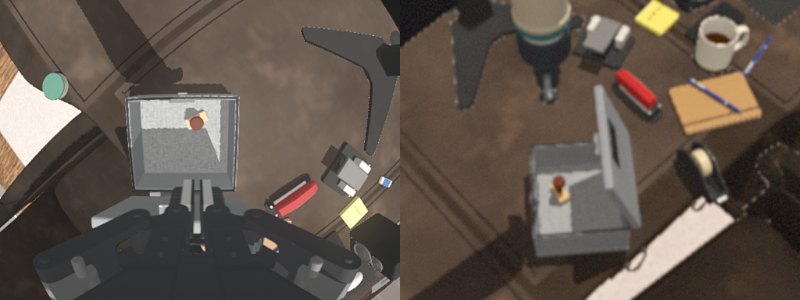

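The stamp stands upright alone in the box, at (196,122) in the wrist half and (560,190) in the scene half. I'll turn back 90° to relax joint 3.

```bash
python3 -m handwheel '[[[0,0,7],[0,0,0],1],[[0,0,7],[0,0,0],1],[[0,0,7],[0,0,0],1],[[0,0,7],[0,0,0],1],[[0,0,7],[0,0,0],1]]'
python3 -m handwheel '[[[0,0,7],[0,0,0],1],[[0,0,7],[0,0,0],1],[[0,0,7],[0,0,0],1],[[0,0,7],[0,0,0],1],[[0,0,7],[0,0,0],1]]'
python3 -m handwheel '[[[0,0,7],[0,0,0],1],[[0,0,7],[0,0,0],1],[[0,0,6],[0,0,0],1],[[0,0,0],[0,0,0],1],[[0,0,0],[0,0,0],1]]'
python3 -c "
from h import *
s=ctrl.read_state();print(s['qpos'],s['eef_pos'],s['width'])"
```

```text
clock: 11.95
eef_pos: [504.2, 30.0, 348.3]
tool_rot: [-3.139, -0.004, 2.623]
force: [0.2, 0.1, -0.8]
width: -0.5
gripper_force: 0.0
clock: 12.37
eef_pos: [504.1, 30.0, 348.3]
tool_rot: [-3.137, -0.002, 2.012]
force: [-0.2, -0.2, 0.5]
width: 0.2
gripper_force: 0.0
clock: 12.78
eef_pos: [504.5, 30.4, 349.0]
tool_rot: [-3.138, 0.0, 1.672]
force: [-0.7, 0.5, -0.9]
width: -0.4
gripper_force: 0.0
[ 0.42226798  0.37128486 -0.75430468  1.72430368  0.27406493  1.15838075
 -0.30893063] [504.46653749  30.35630425 348.9894224 ] -0.3909593792899595
```

```bash
python3 -m handwheel '[[[0,0,0],[-0.0055,0.034,0],1],[[0,0,0],[-0.0055,0.034,0],1],[[0,0,0],[-0.0055,0.034,0],1],[[0,0,0],[-0.0055,0.034,0],1],[[0,0,0],[-0.0055,0.034,0],1]]'
python3 -m handwheel '[[[6,0,0],[0,0,0],1],[[6,0,0],[0,0,0],1],[[6,0,0],[0,0,0],1],[[6,0,0],[0,0,0],1],[[0,0,0],[0,0,0],1]]'
cat >> h.py <<'E'
YB=0.104;B=np.array([548.3,7.5,0]);RB=R.from_euler("z",YB).as_matrix()
def pad(th,r=152,n=18):
    return np.array([96-r*np.cos(th)+n*np.sin(th),0,100+r*np.sin(th)+n*np.cos(th)])
def tgt(th,phi,h=10,gap=0):  # tcp in world so that the -y tip corner lies at the pad
    p=pad(th)+gap*np.array([np.sin(th),0,np.cos(th)])+h*np.array([np.cos(phi),0,-np.sin(phi)])
    return B+RB@p
def st():
    s=ctrl.read_state();Q=R.from_euler("xyz",s["tool_rot"]).as_matrix()
    return s,Q,RB.T@(s["eef_pos"]-B)
E
python3 - <<'E'
from h import *
np.set_printoptions(precision=2,suppress=True)
s,Q,p=st();print(s["qpos"],p,RB.T@Q[:,2])
for g in(40,12,0):print(g,RB.T@(tgt(1.25,np.radians(24),gap=g)-B),Q.T@(tgt(1.25,np.radians(24),gap=g)-s["eef_pos"]))
E
```

```text
clock: 13.2
eef_pos: [678.3, 19.1, 349.1]
tool_rot: [-3.139, 0.0, 1.671]
force: [0.8, 0.9, 0.2]
width: -0.2
gripper_force: 0.0
clock: 13.62
eef_pos: [678.4, 16.7, 342.8]
tool_rot: [-2.73, 0.006, 1.665]
force: [1.6, -0.9, -1.1]
width: 0.1
gripper_force: 0.0
[ 0.06  0.91 -0.42  0.73  0.28  1.96 -0.14] [130.31  -4.31 342.78] [-0.4  -0.   -0.92]
40 [112.25  -0.   258.47] [ 4.67 17.14 84.49]
12 [ 85.68  -0.   249.64] [  4.47  -3.68 103.22]
0 [ 74.29  -0.   245.85] [  4.39 -12.6  111.24]
```

```bash
python3 -m handwheel '[[[-5,0,0],[0,0,0],1],[[-6,0,0],[0.004,0.0,0],1],[[0,0,0],[0,0,0],1]]'
python3 - <<'E'
from h import *
np.set_printoptions(precision=2,suppress=True)
s,Q,p=st();z=RB.T@Q[:,2];ph=np.arctan2(-z[0],-z[2]);print(s["qpos"],p,z,np.degrees(ph))
for g in(40,12,0):print(g,RB.T@(tgt(1.25,ph,gap=g)-B),Q.T@(tgt(1.25,ph,gap=g)-s["eef_pos"]))
E
```

```text
clock: 13.87
eef_pos: [671.7, 24.5, 349.7]
tool_rot: [-2.931, -0.001, 1.673]
force: [-1.3, 1.1, 0.5]
width: 0.3
gripper_force: 0.0
[ 0.12  0.75 -0.48  1.01  0.28  1.65 -0.18] [124.52   4.05 349.73] [-0.21  0.   -0.98] 12.075567497790946
40 [112.89  -0.   260.44] [-4.15  7.31 89.74]
12 [ 86.32   0.   251.61] [ -4.2  -16.83 103.94]
0 [ 74.93   0.   247.83] [ -4.21 -27.17 110.02]
```

```bash
python3 -m handwheel '[[[0,0,0],[-0.001,0.002,0.022],1],[[0,0,0],[-0.001,0.002,0.022],1],[[0,0,0],[-0.001,0.002,0.023],1],[[0,0,0],[-0.001,0.001,0.023],1],[[0,0,0],[0,0,0],1]]'
python3 -m handwheel '[[[0,0,0],[0,-0.012,0.007],1],[[0,0,0],[0,-0.012,0.007],1],[[0,0,0],[0,0,0],1],[[0,0,0],[0,0,0],1]]'
python3 - <<'E'
from h import *
np.set_printoptions(precision=2,suppress=True)
s,Q,p=st();z=RB.T@Q[:,2];ph=np.arctan2(-z[0],-z[2]);print(s["qpos"],p,z,np.degrees(ph))
for g in(12,0):print(g,RB.T@(tgt(1.25,ph,gap=g)-B),Q.T@(tgt(1.25,ph,gap=g)-s["eef_pos"]))
w=ctrl.get_image("top");t=ctrl.get_image("scene")
cv2.imwrite("pics/w5.png",np.hstack([cv2.resize(w["pixels"][110:260,180:380],(400,300),interpolation=cv2.INTER_CUBIC),cv2.resize(t["pixels"][80:290,120:400],(400,300))])[:,:,::-1])
E
```

```text
clock: 14.28
eef_pos: [662.4, 16.8, 256.6]
tool_rot: [-2.924, -0.0, 1.669]
force: [-0.5, -0.7, -1.5]
width: -0.1
gripper_force: 0.0
clock: 14.62
eef_pos: [639.7, 15.3, 253.3]
tool_rot: [-2.934, -0.001, 1.668]
force: [0.3, -1.1, 1.0]
width: -0.1
gripper_force: 0.0
[ 0.17  0.75 -0.48  1.29  0.3   1.38 -0.22] [ 91.73  -1.69 253.27] [-0.21  0.   -0.98] 11.874926863356919
12 [ 86.33   0.   251.65] [ 1.65 -4.97  2.71]
0 [ 74.94   0.   247.86] [  1.56 -15.33   8.75]
```

View pics/w5.png

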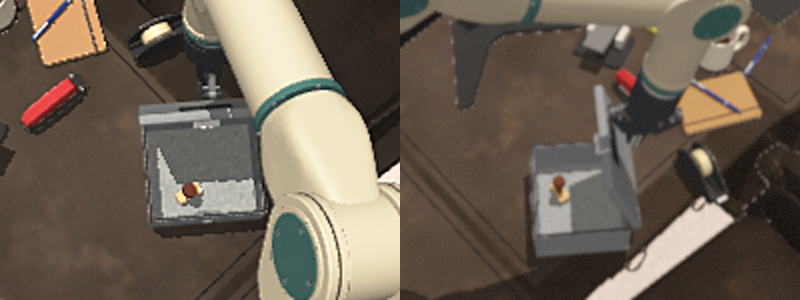

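Tip is behind the cover, centred on the pad ((215,90) in the top half); the arm is clear. Approaching until contact.

```bash
python3 -m handwheel '[[[0,0,0],[0.0005,-0.003,0.0017],1],[[0,0,0],[0.0005,-0.003,0.0017],1],[[0,0,0],[0,-0.0026,0.0015],1],[[0,0,0],[0,0,0],1]]'
python3 -m handwheel '[[[0,0,0],[0,-0.0026,0.0015],1],[[0,0,0],[0,-0.0017,0.001],1],[[0,0,0],[0,0,0],1]]'
python3 -m handwheel '[[[0,0,0],[0,-0.0017,0.001],1],[[0,0,0],[0,-0.0017,0.001],1],[[0,0,0],[0,0,0],1]]'
```

```text
clock: 15.05
eef_pos: [628.9, 15.3, 248.4]
tool_rot: [-2.931, -0.0, 1.667]
force: [-0.7, -0.4, 1.1]
width: -0.1
gripper_force: 0.0
clock: 15.3
eef_pos: [624.4, 14.7, 246.9]
tool_rot: [-2.932, -0.0, 1.667]
force: [-0.2, -0.1, 0.3]
width: -0.1
gripper_force: 0.0
clock: 15.55
eef_pos: [620.7, 14.4, 245.7]
tool_rot: [-2.932, -0.0, 1.667]
force: [-0.3, -0.4, 0.1]
width: -0.1
gripper_force: 0.0
```

```bash
python3 -m handwheel '[[[0,0,0],[0,-0.002,0.001],1],[[0,0,0],[0,-0.0015,0],1],[[0,0,0],[0,0,0],1]]'
python3 -m handwheel '[[[0,0,0],[0,-0.0017,0],1],[[0,0,0],[0,-0.0017,0],1],[[0,0,0],[0,0,0],1]]'
python3 -m handwheel '[[[0,0,0],[0,-0.0017,0],1],[[0,0,0],[0,-0.0017,0],1],[[0,0,0],[0,0,0],1]]'
```

```text
clock: 15.8
eef_pos: [618.6, 14.2, 245.7]
tool_rot: [-2.935, -0.0, 1.666]
force: [2.8, 0.7, -0.5]
width: -0.1
gripper_force: 1.6
clock: 16.05
eef_pos: [614.4, 13.8, 246.4]
tool_rot: [-2.933, -0.0, 1.666]
force: [4.6, -0.1, -0.9]
width: -0.1
gripper_force: 1.7
clock: 16.3
eef_pos: [610.6, 13.4, 247.1]
tool_rot: [-2.932, -0.0, 1.667]
force: [2.8, 0.6, -1.1]
width: -0.0
gripper_force: 1.5
```

```bash
cat >> h.py <<'E'
def est(h=6):
    s,Q,p=st();z=RB.T@Q[:,2];ph=np.arctan2(-z[0],-z[2])
    c=p-h*np.array([np.cos(ph),0,-np.sin(ph)]);v=c-[96,0,100]
    th=np.arctan2(v[2],-v[0])-np.arctan2(18,152)
    return s,Q,p,ph,th,np.hypot(v[0],v[2])
def plan(ends,n,h=6):
    s,Q,p,ph,th,r=est(h);print("t %.2f th %.3f r %.1f phi %.1f y %.1f F %.1f %s q %s"%(s["clock"],th,r,np.degrees(ph),p[1],np.linalg.norm(s["force"]),np.round(s["force"],1),np.round(s["qpos"],2)))
    P=s["eef_pos"].copy();f=ph
    for k in range(1,n+1):
        t=th+(ends-th)*k/n;f2=ph*max(t,0)/max(th,1e-6)
        T=tgt(t,f2,h);a=np.degrees(f2-f)
        F=np.array([[0,np.cos(f),-np.sin(f)],[1,0,0],[0,-np.sin(f),-np.cos(f)]])  # tool axes in box
        d=F.T@(RB.T@(T-P));print("  turn x %.2f shift %s mm"%(a,np.round(d,1)));P=T;f=f2
E
python3 -c "
from h import *
plan(0.25,24)"
```

```text
t 16.30 th 1.194 r 153.5 phi 12.0 y -0.5 F 3.0 [ 2.8  0.6 -1.1] q [ 0.19  0.71 -0.48  1.39  0.29  1.33 -0.23]
  turn x -0.40 shift [ 0.5 -5.1  3.1] mm
  turn x -0.40 shift [ 0.  -5.2  3. ] mm
  turn x -0.40 shift [ 0.  -5.1  3.1] mm
  turn x -0.40 shift [-0.  -5.   3.3] mm
  turn x -0.40 shift [-0.  -4.9  3.4] mm
  turn x -0.40 shift [ 0.  -4.8  3.6] mm
  turn x -0.40 shift [-0.  -4.7  3.8] mm
  turn x -0.40 shift [ 0.  -4.5  3.9] mm
  turn x -0.40 shift [-0.  -4.4  4.1] mm
  turn x -0.40 shift [ 0.  -4.3  4.2] mm
  turn x -0.40 shift [ 0.  -4.1  4.3] mm
  turn x -0.40 shift [-0.  -4.   4.5] mm
  turn x -0.40 shift [ 0.  -3.8  4.6] mm
  turn x -0.40 shift [ 0.  -3.7  4.7] mm
  turn x -0.40 shift [-0.  -3.5  4.8] mm
  turn x -0.40 shift [-0.  -3.4  4.9] mm
  turn x -0.40 shift [ 0.  -3.2  5. ] mm
  turn x -0.40 shift [-0.  -3.   5.1] mm
  turn x -0.40 shift [-0.  -2.9  5.2] mm
  turn x -0.40 shift [-0.  -2.7  5.3] mm
  turn x -0.40 shift [ 0.  -2.5  5.4] mm
  turn x -0.40 shift [-0.  -2.4  5.5] mm
  turn x -0.40 shift [-0.  -2.2  5.6] mm
  turn x -0.40 shift [ 0.  -2.   5.6] mm
```

```bash
python3 -m handwheel '[[[-0.4,0,0],[0.0005,-0.005,0.003],1],[[-0.4,0,0],[0,-0.005,0.003],1],[[-0.4,0,0],[0,-0.005,0.003],1],[[-0.4,0,0],[0,-0.005,0.0033],1],[[-0.4,0,0],[0,-0.005,0.0034],1]]'
python3 -c "
from h import *
plan(0.25,19)" | head -6
```

```text
clock: 16.72
eef_pos: [583.5, 10.8, 237.2]
tool_rot: [-2.968, 0.001, 1.666]
force: [3.9, 0.0, 2.6]
width: -0.1
gripper_force: 2.3
t 16.72 th 1.004 r 153.4 phi 9.9 y -0.4 F 4.7 [3.9 0.  2.6] q [ 0.21  0.66 -0.49  1.53  0.29  1.21 -0.24]
  turn x -0.39 shift [ 0.4 -4.7  3.9] mm
  turn x -0.39 shift [ 0.  -4.7  3.8] mm
  turn x -0.39 shift [-0.  -4.6  3.9] mm
  turn x -0.39 shift [ 0.  -4.5  4.1] mm
  turn x -0.39 shift [-0.  -4.3  4.2] mm
```

Following nicely.

```bash
python3 -m handwheel '[[[-0.4,0,0],[0,-0.0047,0.0037],1],[[-0.4,0,0],[0,-0.0047,0.0038],1],[[-0.4,0,0],[0,-0.0046,0.0039],1],[[-0.4,0,0],[0,-0.0045,0.0041],1],[[-0.4,0,0],[0,-0.0043,0.0042],1]]'
python3 -m handwheel '[[[-0.4,0,0],[0,-0.0042,0.0043],1],[[-0.4,0,0],[0,-0.0041,0.0044],1],[[-0.4,0,0],[0,-0.004,0.0045],1],[[-0.4,0,0],[0,-0.0038,0.0046],1],[[-0.4,0,0],[0,-0.0037,0.0047],1]]'
python3 -c "
from h import *
plan(0.25,10)"
```

```text
clock: 17.13
eef_pos: [557.2, 8.1, 221.4]
tool_rot: [-3.002, 0.001, 1.666]
force: [2.6, -1.6, 5.6]
width: 0.4
gripper_force: 2.4
clock: 17.55
eef_pos: [534.8, 5.7, 201.1]
tool_rot: [-3.036, 0.001, 1.666]
force: [1.0, -2.3, 3.5]
width: -0.1
gripper_force: 2.2
t 17.55 th 0.604 r 154.0 phi 6.0 y -0.4 F 4.3 [ 1.  -2.3  3.5] q [ 0.25  0.59 -0.49  1.77  0.32  0.97 -0.28]
  turn x -0.35 shift [ 0.4 -2.3  5. ] mm
  turn x -0.35 shift [-0.  -2.9  4.5] mm
  turn x -0.35 shift [-0.  -2.8  4.6] mm
  turn x -0.35 shift [ 0.  -2.6  4.7] mm
  turn x -0.35 shift [ 0.  -2.5  4.8] mm
  turn x -0.35 shift [-0.  -2.4  4.8] mm
  turn x -0.35 shift [ 0.  -2.2  4.9] mm
  turn x -0.35 shift [-0.  -2.1  5. ] mm
  turn x -0.35 shift [ 0.  -1.9  5. ] mm
  turn x -0.35 shift [ 0.  -1.8  5.1] mm
```

```bash
python3 -m handwheel '[[[-0.4,0,0],[0,-0.0026,0.0048],1],[[-0.4,0,0],[0,-0.0029,0.0045],1],[[-0.4,0,0],[0,-0.0028,0.0046],1],[[-0.4,0,0],[0,-0.0026,0.0047],1],[[-0.4,0,0],[0,-0.0025,0.0048],1]]'
python3 -m handwheel '[[[-0.3,0,0],[0,-0.0024,0.0048],1],[[-0.3,0,0],[0,-0.0022,0.0049],1],[[-0.3,0,0],[0,-0.0021,0.005],1],[[-0.3,0,0],[0,-0.0019,0.005],1],[[-0.3,0,0],[0,-0.0016,0.004],1]]'
python3 -c "
from h import *
plan(0.1,10)"
```

```text
clock: 17.97
eef_pos: [518.7, 4.4, 178.6]
tool_rot: [-3.07, 0.001, 1.666]
force: [0.1, -2.5, 5.7]
width: 0.1
gripper_force: 2.3
clock: 18.38
eef_pos: [507.1, 3.2, 155.3]
tool_rot: [-3.096, 0.001, 1.666]
force: [0.1, -3.4, 5.0]
width: 0.2
gripper_force: 2.4
t 18.38 th 0.252 r 153.9 phi 2.6 y 0.0 F 6.1 [ 0.1 -3.4  5. ] q [ 0.25  0.59 -0.46  1.94  0.37  0.75 -0.34]
  turn x -0.16 shift [-0.   0.   2.4] mm
  turn x -0.16 shift [ 0.  -0.7  2.2] mm
  turn x -0.16 shift [ 0.  -0.7  2.2] mm
  turn x -0.16 shift [-0.  -0.6  2.2] mm
  turn x -0.16 shift [-0.  -0.6  2.2] mm
  turn x -0.16 shift [ 0.  -0.6  2.2] mm
  turn x -0.16 shift [ 0.  -0.6  2.2] mm
  turn x -0.16 shift [ 0.  -0.5  2.2] mm
  turn x -0.16 shift [ 0.  -0.5  2.3] mm
  turn x -0.16 shift [-0.  -0.5  2.3] mm
```

```bash
python3 -m handwheel '[[[-0.2,0,0],[0,-0.0005,0.0022],1],[[-0.2,0,0],[0,-0.0007,0.0022],1],[[-0.2,0,0],[-0.0002,-0.0007,0.0022],1],[[-0.2,0,0],[-0.0002,-0.0006,0.0022],1],[[-0.2,0,0],[0,-0.0006,0.0022],1]]'
python3 -m handwheel '[[[-0.2,0,0],[0,-0.0006,0.0022],1],[[-0.2,0,0],[0,-0.0006,0.0022],1],[[-0.2,0,0],[0,-0.0005,0.0022],1],[[-0.1,0,0],[0,-0.0005,0.0022],1],[[-0.1,0,0],[0,-0.0003,0.001],1]]'
python3 -c "
from h import *
plan(0.0,14)"
```

```text
clock: 18.8
eef_pos: [503.9, 3.4, 144.5]
tool_rot: [-3.113, -0.0, 1.666]
force: [-1.9, -1.9, 5.2]
width: 0.1
gripper_force: 2.4
clock: 19.22
eef_pos: [501.2, 3.1, 134.6]
tool_rot: [-3.127, -0.0, 1.666]
force: [-2.0, -1.9, 5.3]
width: 0.1
gripper_force: 2.4
t 19.22 th 0.111 r 153.3 phi 0.8 y 0.5 F 6.0 [-2.  -1.9  5.3] q [ 0.23  0.6  -0.44  2.    0.41  0.64 -0.38]
  turn x -0.06 shift [-0.5 -0.   1.2] mm
  turn x -0.06 shift [-0.  -0.2  1.2] mm
  turn x -0.06 shift [-0.  -0.2  1.2] mm
  turn x -0.06 shift [-0.  -0.2  1.2] mm
  turn x -0.06 shift [ 0.  -0.2  1.2] mm
  turn x -0.06 shift [-0.  -0.2  1.2] mm
  turn x -0.06 shift [ 0.  -0.2  1.2] mm
  turn x -0.06 shift [ 0.  -0.2  1.2] mm
  turn x -0.06 shift [-0.  -0.2  1.2] mm
  turn x -0.06 shift [-0.  -0.2  1.2] mm
  turn x -0.06 shift [ 0.  -0.2  1.2] mm
  turn x -0.06 shift [-0.  -0.2  1.2] mm
  turn x -0.06 shift [-0.  -0.2  1.2] mm
  turn x -0.06 shift [ 0.  -0.1  1.2] mm
```

```bash
python3 -m handwheel '[[[0,0,0],[0,-0.0002,0.0011],1],[[0,0,0],[0,-0.0002,0.0011],1],[[0,0,0],[0,-0.0002,0.0011],1],[[0,0,0],[0,-0.0001,0.0011],1],[[0,0,0],[0,0,0],1]]'
python3 -m handwheel '[[[0,0,0],[0,-0.0002,0.001],1],[[0,0,0],[0,-0.0002,0.001],1],[[0,0,0],[0,0,0.0005],1],[[0,0,0],[0,0,0],1]]'
```

```text
clock: 19.63
eef_pos: [500.4, 3.1, 130.3]
tool_rot: [-3.127, -0.0, 1.667]
force: [-2.5, -1.0, 5.1]
width: 0.2
gripper_force: 2.0
clock: 19.97
eef_pos: [500.4, 3.2, 128.0]
tool_rot: [-3.128, -0.0, 1.667]
force: [-3.3, -1.1, 4.6]
width: 0.3
gripper_force: 2.7
```

```bash
python3 -m handwheel '[[[0,0,0],[0,-0.0002,0.0006],1],[[0,0,0],[0,0,0.0006],1],[[0,0,0],[0,0,0],1]]'
python3 -m handwheel '[[[0,0,0],[0,-0.0001,0.0006],1],[[0,0,0],[0,0,0.0006],1],[[0,0,0],[0,0,0],1]]'
```

```text
clock: 20.22
eef_pos: [500.3, 3.2, 127.7]
tool_rot: [-3.128, 0.0, 1.667]
force: [-5.1, -0.8, 15.2]
width: -0.3
gripper_force: 7.1
clock: 20.47
eef_pos: [500.1, 3.2, 126.5]
tool_rot: [-3.128, 0.0, 1.667]
force: [-4.8, -1.5, 12.6]
width: -0.2
gripper_force: 6.6
```

```bash
python3 -m handwheel '[[[0,0,0],[0,-0.0003,0.0004],1],[[0,0,0],[0,0,0.0004],1],[[0,0,0],[0,0,0],1]]'
python3 -m handwheel '[[[0,0,0],[0,-0.0003,0.0004],1],[[0,0,0],[0,0,0.0004],1],[[0,0,0],[0,0,0],1]]'
```

```text
clock: 20.72
eef_pos: [500.0, 3.2, 125.5]
tool_rot: [-3.128, 0.0, 1.667]
force: [-4.8, -1.3, 11.9]
width: -0.1
gripper_force: 5.7
clock: 20.97
eef_pos: [499.8, 3.2, 124.6]
tool_rot: [-3.129, -0.0, 1.667]
force: [-4.4, -1.0, 9.7]
width: 0.2
gripper_force: 4.6
```

```bash
python3 -m handwheel '[[[0,0,0],[0,0,0.0005],1],[[0,0,0],[0,0,0.0005],1],[[0,0,0],[0,0,0],1]]'
python3 -m handwheel '[[[0,0,0],[0,0,0.0005],1],[[0,0,0],[0,0,0.0004],1],[[0,0,0],[0,0,0],1]]'
```

```text
clock: 21.22
eef_pos: [499.6, 3.1, 123.3]
tool_rot: [-3.128, -0.0, 1.667]
force: [-3.5, -2.0, 6.6]
width: 0.1
gripper_force: 3.4
clock: 21.47
eef_pos: [499.4, 3.1, 122.1]
tool_rot: [-3.128, -0.0, 1.667]
force: [-2.0, -1.3, 5.0]
width: -0.1
gripper_force: 2.5
```

```bash
python3 -m handwheel '[[[0,0,0],[0,0,0.0004],1],[[0,0,0],[0,0,0.0004],1],[[0,0,0],[0,0,0],1]]'
python3 -m handwheel '[[[0,0,0],[0,0,0.0004],1],[[0,0,0],[0,0,0.0004],1],[[0,0,0],[0,0,0],1]]'
```

```text
clock: 21.72
eef_pos: [500.4, 3.4, 121.3]
tool_rot: [-3.13, -0.001, 1.667]
force: [-1.4, -0.7, 1.5]
width: 0.2
gripper_force: 0.8
clock: 21.97
eef_pos: [500.7, 3.4, 120.5]
tool_rot: [-3.13, -0.001, 1.667]
force: [1.1, -1.2, 0.2]
width: 0.1
gripper_force: 0.1
```

```bash
python3 -m handwheel '[[[0,0,0],[0,0,0.0004],1],[[0,0,0],[0,0,0.0004],1],[[0,0,0],[0,0,0],1]]'
python3 -m handwheel '[[[0,0,0],[0,0,0.0004],1],[[0,0,0],[0,0,0.0003],1],[[0,0,0],[0,0,0],1]]'
```

```text
clock: 22.22
eef_pos: [500.8, 3.1, 119.8]
tool_rot: [-3.13, -0.001, 1.667]
force: [0.8, 0.3, 0.1]
width: -0.1
gripper_force: 0.0
clock: 22.47
eef_pos: [500.4, 2.9, 119.0]
tool_rot: [-3.13, -0.0, 1.666]
force: [-0.2, -0.2, -0.1]
width: -0.0
gripper_force: 0.0
```

```bash
python3 -m handwheel '[[[0,0,0],[0,0,0.0003],1],[[0,0,0],[0,0,0],1]]'
python3 -m handwheel '[[[0,0,0],[0,0,0.0003],1],[[0,0,0],[0,0,0],1]]'
python3 -m handwheel '[[[0,0,0],[0,0,0.0003],1],[[0,0,0],[0,0,0],1]]'
```

```text
clock: 22.63
eef_pos: [500.3, 2.9, 118.8]
tool_rot: [-3.129, -0.0, 1.666]
force: [0.2, 0.5, 0.4]
width: -0.0
gripper_force: 0.0
clock: 22.8
eef_pos: [500.3, 2.9, 118.5]
tool_rot: [-3.129, -0.0, 1.666]
force: [0.7, -0.8, -0.2]
width: -0.2
gripper_force: 0.0
clock: 22.97
eef_pos: [500.3, 3.0, 118.2]
tool_rot: [-3.129, -0.0, 1.667]
force: [-0.8, -0.1, -0.6]
width: 0.5
gripper_force: 0.0
```

```bash
python3 -m handwheel '[[[0,0,0],[0,0,0.0003],1],[[0,0,0],[0,0,0],1]]'
python3 -m handwheel '[[[0,0,0],[0,0,0.0003],1],[[0,0,0],[0,0,0],1]]'
python3 -m handwheel '[[[0,0,0],[0,0,0.0003],1],[[0,0,0],[0,0,0],1]]'
```

```text
clock: 23.13
eef_pos: [500.3, 3.0, 118.0]
tool_rot: [-3.129, -0.0, 1.667]
force: [0.0, -0.8, 1.2]
width: 0.1
gripper_force: 0.5
clock: 23.3
eef_pos: [500.3, 3.0, 117.9]
tool_rot: [-3.13, -0.0, 1.666]
force: [-0.7, -1.0, 5.0]
width: 0.1
gripper_force: 2.0
clock: 23.47
eef_pos: [500.3, 3.0, 117.8]
tool_rot: [-3.13, 0.0, 1.667]
force: [-0.3, -0.2, 6.8]
width: -0.2
gripper_force: 3.3
```

```bash
python3 -m handwheel '[[[0,0,0],[0,0,0.0003],1],[[0,0,0],[0,0,0.0003],1],[[0,0,0],[0,0,0],1]]'
python3 -m handwheel '[[[0,0,0],[0,0,0],1],[[0,0,0],[0,0,0],1]]'
```

```text
clock: 23.72
eef_pos: [500.3, 3.0, 117.6]
tool_rot: [-3.13, 0.0, 1.667]
force: [-2.9, -0.1, 12.0]
width: 0.1
gripper_force: 5.6
clock: 23.88
eef_pos: [500.3, 3.0, 117.6]
tool_rot: [-3.13, 0.0, 1.667]
force: [-3.4, -1.1, 11.6]
width: -0.1
gripper_force: 5.6
```

```bash
python3 -m handwheel '[[[0,0,0],[0,0,0.0003],1],[[0,0,0],[0,0,0],1]]'
python3 -m handwheel '[[[0,0,0],[0,0,0],1],[[0,0,0],[0,0,0],1],[[0,0,0],[0,0,0],1],[[0,0,0],[0,0,0],1],[[0,0,0],[0,0,0],1]]'
python3 -m handwheel '[[[0,0,0],[0,0,0],1],[[0,0,0],[0,0,0],1],[[0,0,0],[0,0,0],1],[[0,0,0],[0,0,0],1],[[0,0,0],[0,0,0],1]]'
```

```text
clock: 24.05
eef_pos: [500.3, 2.9, 117.5]
tool_rot: [-3.13, 0.001, 1.666]
force: [-3.6, -0.8, 13.7]
width: -0.0
gripper_force: 6.7
clock: 24.47
eef_pos: [500.3, 3.0, 117.5]
tool_rot: [-3.13, 0.001, 1.667]
force: [-3.3, -1.2, 13.2]
width: -0.0
gripper_force: 6.7
clock: 24.88
eef_pos: [500.3, 3.0, 117.5]
tool_rot: [-3.13, 0.001, 1.667]
force: [-2.5, -0.4, 13.9]
width: -0.2
gripper_force: 6.7
```

```bash
python3 -m handwheel '[[[0,0,0],[0,0,0],1],[[0,0,0],[0,0,-0.001],1],[[0,0,0],[0,0,-0.005],1],[[0,0,0],[0,0,-0.02],1],[[0,0,0],[0,0,-0.03],1]]'
python3 -m handwheel '[[[0,0,0],[0,0,-0.03],1],[[0,0,0],[0,0,-0.03],1],[[0,0,0],[0,0,0],1],[[0,0,0],[0,0,0],1],[[0,0,0],[0,0,0],1]]'
python3 - <<'E'
from h import *
w=ctrl.get_image("top");t=ctrl.get_image("scene")
cv2.imwrite("pics/w6.png",np.hstack([cv2.resize(w["pixels"][110:260,180:380],(400,300),interpolation=cv2.INTER_CUBIC),cv2.resize(t["pixels"][80:290,120:400],(400,300))])[:,:,::-1])
E
```

```text
clock: 25.3
eef_pos: [499.0, 2.9, 171.2]
tool_rot: [-3.124, -0.001, 1.667]
force: [0.5, -0.3, -0.7]
width: 0.3
gripper_force: 0.0
clock: 25.72
eef_pos: [501.2, 2.8, 232.0]
tool_rot: [-3.129, -0.0, 1.666]
force: [-0.9, -0.1, 0.2]
width: -0.1
gripper_force: 0.0
```

View pics/w6.png

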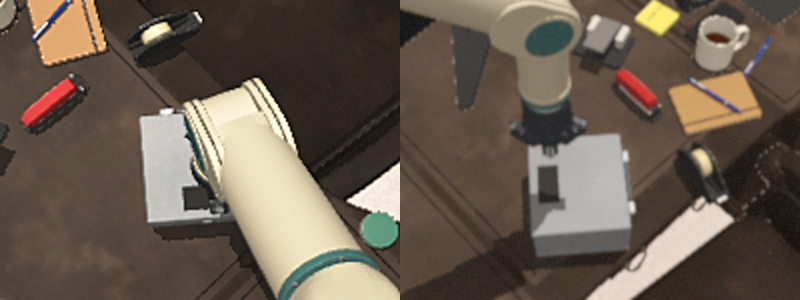

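The cover is shut and stays down (pad at (548,183) in the scene half). The fingers are clear, and the stapler, punch and tin look unmoved.

```bash
python3 -c "
from cell import ctrl
print(ctrl.finish_job())"
```

```text
the job is handed in; nothing more can be done
None
```

I handed the job in at about 26 s: the stamp was set upright in the box, the cover brought down slowly until it caught and held at about 14 N for roughly 0.9 s, and it stayed shut after release; I moved none of the other items, and no verdict came back.

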